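# Lock the tube mixer's collar and take off its bayonet cover

## Task

Make the tube mixer ready for loading: first turn the black lock collar clockwise by its yellow paddle until the paddle's line points at the green locked mark. Then twist the blue cover about a quarter turn anticlockwise to free its lugs, lift it off, and set it down (not dropped) upright and flat in the aluminium tray. Leave the collar on its mark and the other things on the bench where they are.

Things in the scene. Friction and masses are not known exactly. Their poses are not given: they have to be found in the camera images.
- mixer: Bench tube mixer, fixed: round white base of radius 122 mm, flat deck 55 mm above the bench, low grey control panel on its own -x side (40 mm high, to 143 mm from the centre). Origin: on its vertical axis, at bench height; z up. Cover and collar are concentric with it. Two steel keepers (13.5 mm high, 52 to 65 mm from the axis, 62 degrees long each) overhang the cover's lugs.
- collar (a joint): Black lock collar (ring, radius 68 to 82 mm, 16 mm high, on the deck), hinged about the mixer's vertical axis. Angle in rad, growing clockwise seen from above; 0 = paddle at the red open mark, 1.20 = paddle centred on the green locked mark (locked within 0.07 either way), hard stop at 1.55. Light friction (0.12 N m) holds it where it is left.
- collar_paddle (a point): Upright yellow paddle on the collar, 97 mm from the mixer's axis: 22 mm long radially, 12 mm thick tangentially (grasp across this), top 115 mm above the bench, free on both sides down to 68 mm. A black line on its top points radially outward. This point is 15 mm below its top, 100 mm above the bench.
- lock_mark (a point): Green mark, 9 mm radially by 14 mm, on the mixer's deck, 113.5 mm from the axis, 55 mm above the bench: the locked direction of the paddle. A like red mark shows the open direction.
- cover_bar (a point): White grip bar of the loose blue bayonet cover, 62 mm long, 12 mm thick, standing 38 mm above the cover's roof. This point is on the cover's axis, 64 mm above the cover's underside, 14 mm below the top of the bar; x runs along the bar, z up.
- tray: Open aluminium tray, fixed, 200 x 200 mm outside, 22 mm high, walls and floor about 4 to 5 mm thick. Origin: centre of the underside, at bench height; axes along its sides.
- cover: Blue bayonet cover, origin at the centre of its underside: round cap, radius 48 mm, roof 40 mm above the underside, about 160 g; two steel lugs at its foot in line with the bar. It stands on the mixer's deck at the clockwise (locked) end of the keepers; turned anticlockwise by 1.1 to 2.6 rad from there it lifts straight off, before that the keepers hold it down.
- rack: Bystander: white tube rack, 62 x 114 mm, 80 mm high with its tubes. Origin under its centre.
- jar: Bystander: specimen jar with orange cap, 48 mm wide, 60 mm high. Origin under its centre.
- pencup: Bystander: red pen cup, 72 mm wide, 90 mm high. Origin under its centre.
- cover_lug (a point): Tip of one of the cover's two lugs, 54 mm from the cover's axis along the bar, 4.5 mm above its underside. The lugs slide under the keepers.

How it is judged:
By the outcome, as a careful person would: the job done as asked, in the order asked, and still so for the second after the job is handed in, with the robot touching nothing.
It also fails if it takes over 56 s, if anything falls off the work surface, if the arm or the gripper's body presses on something with over 40 N, if the wrist force passes 120 N, or if a joint passes its speed limit or range.

## Robot

A 6-joint arm with a two-finger parallel gripper is mounted at the origin on the work surface. World frame = base frame: x ahead of the robot, y to its left, z up, the work surface at z = 0. Lengths are in m, angles in rad, forces in N, time in s.
With the tool pointing down it reaches from about 0.35 to 0.8 m from the base axis. Payload 7.3 kg.
Tool frame: the origin (TCP) lies midway between the tips of the shut fingers; the grasp point (between the pads) lies 19 mm behind it; z points along the fingers, y is the line along which they close (so a half turn about z gives the same grasp; the last joint's range is limited). The gripper opens to 85 mm and grips with 20 to 120 N. Pads are 22 mm wide; open, the fingers measure 114 mm over their backs; the gripper's body (76 mm by 85 mm) begins 54 mm behind the grasp point. The pads swing forward as they close: fully open they stand 13 mm farther back than shut.
Start: joints at [-1.48, 0.342, 1.524, -0, 1.275, -0.146], TCP at [0.123, -0.51, 0.231] pointing down, gripper open.
Joint ranges: [-2.53, 2.53], [-0.77, 2.02], [0.04, 2.7], [-1, 4.14], [0.28, 2.66], [-3.11, 3.11]. Speed limits (rad/s): [2.57, 2.57, 3.14, 3.14, 3.14, 3.14].

## Interface

Orientations are given as a rotation vector (axis times angle).
In Python, from cell import r gives the robot as it stands. Calls block until the motion is done:
- r.reach(position, orientation): joint-space move of the TCP to a pose.
- r.move_straight(position, frame=None, rate=0.15): straight line of the TCP; frame=None keeps the orientation; rate is the mean speed in m/s.
- r.movej(angles): joint-space move.
- r.release() and r.close(): open the fingers fully, or close them until they stop; the grip force is fixed at half the most.
- r.hold(seconds).
- r.ik(position, orientation): joint angles nearest the present ones, or None.
- r.read_camera(name): name is "side" or "top"; returns a dict with "frame" (400x640x3 uint8, red, green, blue), "intrinsics" (3x3 intrinsics, pixels), "extrinsics" (4x4, takes a point from world to camera coordinates). Camera axes: x right, y down, z forward; pixel columns grow to the right and rows downward; lengths in m; the calibration is good to about 2 mm. A picture is of the moment at which its call begins. There is no depth.
A pose or a line that the arm cannot do raises r.IKError and nothing moves.
- r.hand_in(): hands the job in; it is judged then, once.
Readings, each from a call of its own:
- r.get_time_s(): time.
- r.get_q(): joint angles.
- r.get_qd(): joint speeds.
- r.get_joint_torque(): joint torques, N m.
- r.get_ee_pos(): TCP position.
- r.get_eef_rot(): TCP orientation.
- r.get_contact_force(): force on the tool from outside, world axes, zero at the start.
- r.get_torque(): the same for the moment, N m.
- r.get_width(): finger opening in m.
- r.get_grasp_force(): force on a finger pad.
Only numpy, scipy, OpenCV 4.12 (cv2) and the standard library are available. Lean on these libraries where they do the work, as an engineer would, in place of code of your own. Each camera call takes 0.05 s, during which the arm holds its last target. There are 200 camera calls.

## Working session

There is one attempt and no reset: what is moved stays moved. The work goes in short steps, each a Python script; the robot and the scene stay as the last script left them, time stands still between calls to the robot, and variables do not carry over. Pictures are saved under pics/ and viewed, at most 10 in all, crops included, and the job is handed in when it is done.

```bash
mkdir -p pics; python3 - <<'E'
from cell import r
import cv2,numpy as np
for n in("top","side"):
    d=r.read_camera(n);cv2.imwrite(f"pics/{n}0.png",d["frame"][:,:,::-1]);print(n,d["intrinsics"].round(1).tolist(),d["extrinsics"].round(4).tolist())
print(r.get_eef_rot(),r.get_time_s())
E
```

```text
top [[409.7, 0.0, 314.6], [0.0, 409.7, 204.5], [0.0, 0.0, 1.0]] [[0.0238, -0.9997, 0.0003, -0.0345], [-0.9956, -0.0237, -0.0908, 0.6461], [0.0908, 0.0019, -0.9959, 1.1224], [0.0, 0.0, 0.0, 1.0]]
side [[457.1, 0.0, 325.1], [0.0, 457.1, 193.0], [0.0, 0.0, 1.0]] [[-0.9893, -0.1458, 0.0109, 0.6276], [-0.1137, 0.7203, -0.6843, 0.1545], [0.0919, -0.6782, -0.7291, 1.4734], [0.0, 0.0, 0.0, 1.0]]
[-3.11818440e+00 -3.70985253e-01 -6.29519638e-05] 0.1
```

View pics/top0.png

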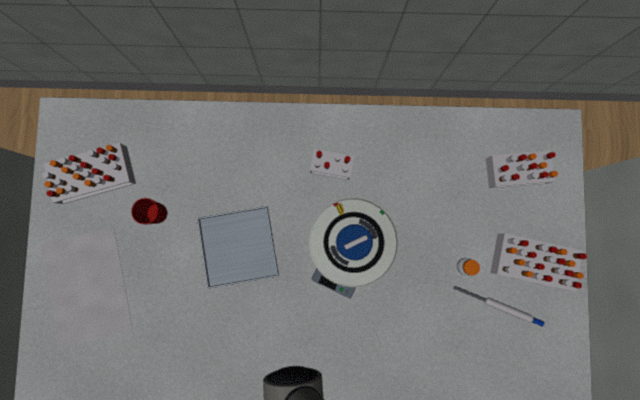

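View pics/side0.png

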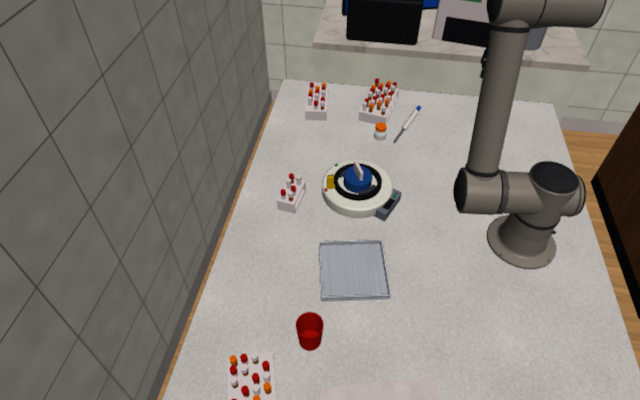

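The top view shows the mixer at about (353,242), yellow paddle (338,209), green mark (382,212), white bar (356,241) and tray (239,247). The side view shows the same things, with the paddle at (331,182). Next I'll measure them with masks.

```bash
cat > h.py <<'E'
import cv2,numpy as np
from cell import r
def ray(d,uv,z):
    K,T=d["intrinsics"],d["extrinsics"];R,t=T[:3,:3],T[:3,3]
    c=-R.T@t; v=R.T@np.linalg.inv(K)@np.array([uv[0],uv[1],1.]); return (c+v*(z-c[2])/v[2])
def mask(d,lo,hi,box):
    h=cv2.cvtColor(d["frame"],cv2.COLOR_RGB2HSV);m=cv2.inRange(h,np.array(lo),np.array(hi))
    k=np.zeros_like(m);x0,y0,x1,y1=box;k[y0:y1,x0:x1]=m[y0:y1,x0:x1];return k
def cen(m):
    v,u=np.nonzero(m);return np.array([u.mean(),v.mean()]),len(u)
def big(m):
    c,_=cv2.findContours(m,cv2.RETR_EXTERNAL,cv2.CHAIN_APPROX_NONE);return max(c,key=cv2.contourArea)
def ang(a,b):return np.arctan2(a[1]-b[1],a[0]-b[0])
def down(yaw): # tool z down, tool y (closing) at world angle yaw
    y=np.array([np.cos(yaw),np.sin(yaw),0]);z=np.array([0,0,-1.]);x=np.cross(y,z)
    return cv2.Rodrigues(np.column_stack([x,y,z]))[0].ravel()
E
python3 - <<'E'
from h import *
d=r.read_camera("top");s=r.read_camera("side")
f=d["frame"][:,:,::-1]
a=cv2.resize(f[190:300,190:410],None,fx=3.6,fy=3.6,interpolation=cv2.INTER_CUBIC)
cv2.imwrite("pics/crop.png",a)
B=(300,190,410,300)
m=mask(d,(0,0,110),(179,60,255),B);c=big(m);h=cv2.convexHull(c);(e,ax,_)=cv2.fitEllipse(h);print("white",e,ax,ray(d,e,.055))
m=mask(d,(100,120,40),(125,255,255),B);h=cv2.convexHull(big(m));e,ax,_=cv2.fitEllipse(h);print("blue",e,ax,ray(d,e,.095))
y=mask(d,(18,120,60),(34,255,255),B);print("yellow",cen(y),ray(d,cen(y)[0],.105))
g=mask(d,(45,80,30),(85,255,255),(370,200,395,225));print("green",cen(g),ray(d,cen(g)[0],.055))
rd=mask(d,(0,120,60),(8,255,255),(325,195,350,220));print("red",cen(rd),ray(d,cen(rd)[0],.055))
w=mask(d,(0,0,120),(179,90,255),(340,230,372,253));rc=cv2.minAreaRect(big(w));bx=cv2.boxPoints(rc);print("bar",rc,[ray(d,p,.133).round(4) for p in bx])
t=mask(d,(90,35,60),(125,120,255),(190,195,290,300));rc=cv2.minAreaRect(big(t));print("tray",rc,ray(d,rc[0],.015),[ray(d,p,.022).round(3) for p in cv2.boxPoints(rc)])
y=mask(s,(18,120,60),(34,255,255),(300,150,400,220));print("side yellow",cen(y),ray(s,cen(y)[0],.1))
print(r.get_width())
E
```

```text
Traceback (most recent call last):
cv2.error: OpenCV(4.12.0) /io/opencv/modules/imgproc/src/shapedescr.cpp:361: error: (-201:Incorrect size of input array) There should be at least 5 points to fit the ellipse in function 'fitEllipseNoDirect'
```

View pics/crop.png

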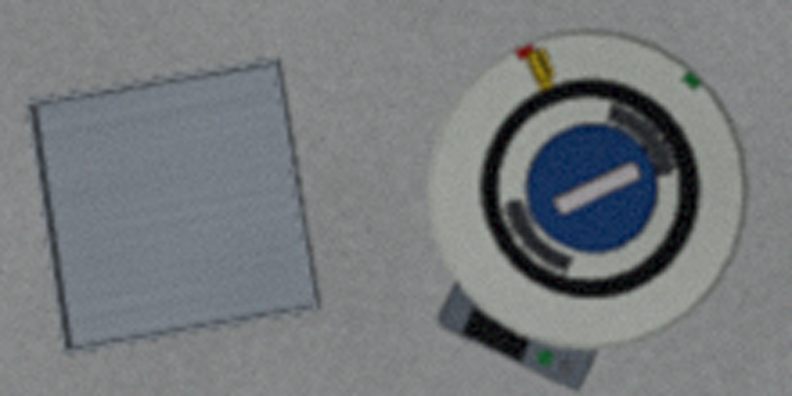

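The crop shows the tray corners at crop (35,103),(280,62),(318,305),(70,348), the green mark at (692,79), the paddle at (541,68) right of the red mark, and the bar at (596,188). I'll base the axis on the black ring and the blue roof.

```bash
python3 - <<'E'
from h import *
d=r.read_camera("top");s=r.read_camera("side")
B=(305,200,400,280)
m=mask(d,(0,0,0),(179,255,45),(322,208,388,276))
m=cv2.morphologyEx(m,cv2.MORPH_CLOSE,np.ones((3,3)));h=cv2.convexHull(big(m));e,ax,_=cv2.fitEllipse(h);print("ring",e,ax,ray(d,e,.071))
m=mask(d,(100,120,40),(125,255,255),B);h=cv2.convexHull(big(m));e,ax,_=cv2.fitEllipse(h);print("blue",e,ax,ray(d,e,.095))
def p(n,*a,z,c=d):
    m=mask(c,*a);q,k=cen(m);print(n,q,k,ray(c,q,z))
p("yellow",(18,120,60),(34,255,255),(325,195,350,222),z=.1)
p("green",(45,80,30),(85,255,255),(370,200,395,225),z=.055)
p("red",(0,120,60),(8,255,255),(325,195,350,222),z=.055)
w=mask(d,(0,0,100),(179,90,255),(341,232,370,252));w=cv2.morphologyEx(w,cv2.MORPH_OPEN,np.ones((2,2)));rc=cv2.minAreaRect(big(w));print("bar",rc,[ray(d,p,.133).round(4).tolist() for p in cv2.boxPoints(rc)])
for q in[(35,103),(280,62),(318,305),(70,348)]:print("tray",ray(d,(190+q[0]/3.6,190+q[1]/3.6),.022).round(3))
p("side yellow",(18,120,60),(34,255,255),(300,150,400,220),z=.1,c=s)
E
```

```text
ring (353.5383605957031, 241.95237731933594) (58.8851318359375, 59.50919723510742) [ 0.54451815 -0.12625861  0.071     ]
blue (354.10211181640625, 241.75135803222656) (34.35452651977539, 35.699951171875) [ 0.54502819 -0.1254531   0.095     ]
yellow [339.95918367 208.83673469] 49 [ 0.63052284 -0.08640454  0.1       ]
green [381.45454545 211.81818182] 11 [ 0.62872172 -0.20312044  0.055     ]
red [335.28571429 203.85714286] 7 [ 0.64764191 -0.07603356  0.055     ]
bar ((356.56390380859375, 243.1368865966797), (4.832976818084717, 24.104473114013672), 64.98310089111328) [[0.5335, -0.0979, 0.133], [0.5606, -0.153, 0.133], [0.5496, -0.1583, 0.133], [0.5226, -0.1033, 0.133]]
tray [0.6   0.304 0.022]
tray [0.637 0.113 0.022]
tray [0.449 0.077 0.022]
tray [0.411 0.267 0.022]
side yellow [330.13265306 181.53061224] 98 [ 0.62955362 -0.07279695  0.1       ]
```

```bash
cat >> h.py <<'E'
C=np.array([.5447,-.126]);GREEN=-.746;PAD=.435;BAR=-1.114;TRAY=np.array([.524,.190])
def at(a,rad,z):return [C[0]+rad*np.cos(a),C[1]+rad*np.sin(a),z]
E
python3 - <<'E'
from h import *
for k in(0,np.pi):
  for nm,p,y in[("pad0",at(PAD,.097,.08),PAD+np.pi/2),("padG",at(GREEN,.097,.08),GREEN+np.pi/2),("bar0",at(0,0,.103),BAR+np.pi/2),("bar1",at(0,0,.103),BAR+np.pi/2+1.6),("tray",[*TRAY,.05],BAR+np.pi/2+1.6),("trayh",[*TRAY,.2],BAR+np.pi/2+1.6)]:
    q=r.ik(p,down(y+k));print(nm,k,None if q is None else np.round(q,2))
E
```

```text
pad0 0 [-0.25  0.69  1.38 -0.    1.08 -2.26]
padG 0 [-0.42  0.7   1.35 -0.    1.09 -1.25]
bar0 0 [-0.36  0.53  1.6  -0.    1.01 -0.82]
bar1 0 [-0.36  0.53  1.6   0.    1.01 -2.42]
tray 0 [ 0.21  0.6   1.65 -0.    0.89 -1.85]
trayh 0 [ 0.21  0.43  1.48 -0.    1.23 -1.85]
pad0 3.141592653589793 [-0.25  0.69  1.38 -0.    1.08  0.88]
padG 3.141592653589793 [-0.42  0.7   1.35 -0.    1.09  1.9 ]
bar0 3.141592653589793 [-0.36  0.53  1.6  -0.    1.01  2.32]
bar1 3.141592653589793 [-0.36  0.53  1.6   0.    1.01  0.72]
tray 3.141592653589793 [0.21 0.6  1.65 0.   0.89 1.3 ]
trayh 3.141592653589793 [0.21 0.43 1.48 0.   1.23 1.3 ]
```

```bash
python3 - <<'E'
from h import *
k=np.pi*1.5
r.reach(at(PAD,.099,.2),down(PAD+k)); print(r.get_time_s())
r.move_straight(at(PAD,.099,.081),rate=.12)
r.close();print(r.get_width(),r.get_grasp_force(),r.get_contact_force().round(1))
for a in np.linspace(PAD,GREEN,10)[1:]:
    r.move_straight(at(a,.099,.081),down(a+k),rate=.08)
    f=r.get_contact_force();print(round(a,3),f.round(1),round(r.get_time_s(),2))
    if np.linalg.norm(f)>50:break
E
```

```text
2.675
0.010869510926359181 58.393625020980835 [-0.6  0.6  2.7]
0.304 [-0.2 -1.7  2.1] 4.79
0.173 [ 1.2 -2.9  2.8] 5.1
0.041 [ 1.5 -3.6  2.5] 5.41
-0.09 [ 3.7 -4.8  1.8] 5.72
-0.221 [ 3.5 -4.9  2.4] 6.03
-0.352 [ 3.2 -5.1  1.6] 6.33
-0.484 [ 2.7 -7.2  1.1] 6.64
-0.615 [ 3.  -7.6  1.2] 6.95
-0.746 [ 2.9 -8.5  0.5] 7.26
```

```bash
python3 - <<'E'
from h import *
r.release();r.hold(.2)
r.move_straight(at(GREEN,.099,.22),rate=.2)
r.reach([.40,-.36,.25],down(BAR+1.5*np.pi))
d=r.read_camera("top")
cv2.imwrite("pics/c2.png",cv2.resize(d["frame"][190:300,300:410,::-1],None,fx=5,fy=5,interpolation=cv2.INTER_CUBIC))
q,n=cen(mask(d,(18,120,60),(34,255,255),(360,195,395,235)));p=ray(d,q,.1);print(q,n,p,ang(p,C),np.hypot(*(p[:2]-C)))
q,n=cen(mask(d,(45,80,30),(85,255,255),(370,200,395,225)));p=ray(d,q,.055);print(q,n,p,ang(p,C));print(r.get_time_s())
E
```

```text
[378.30769231 215.90384615] 52 [ 0.6142704  -0.18764062  0.1       ] -0.7250362115296973 0.09294948188224658
[381. 210.] 1 [ 0.63369656 -0.20182799  0.055     ] -0.7056730313024261
10.125
```

View pics/c2.png

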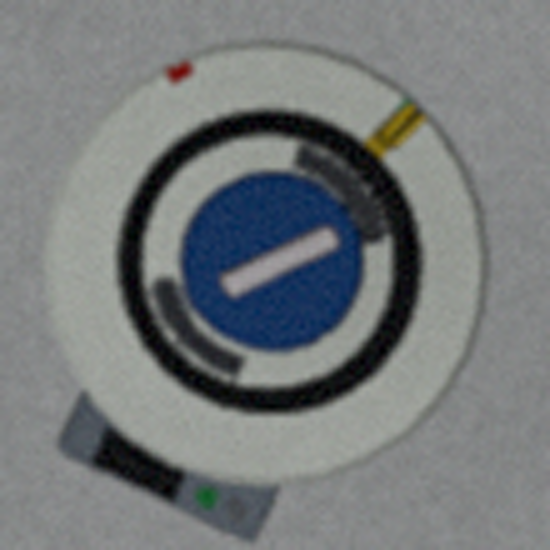

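The paddle now sits over the green mark: paddle at crop (398,128), a sliver of green at (405,103), red mark clear at (180,71). I'll check the paddle's top line and the red mark once more.

```bash
python3 - <<'E'
from h import *
d=r.read_camera("top")
q,n=cen(mask(d,(0,120,40),(8,255,255),(325,195,350,222)));p=ray(d,q,.055);print("red",q,n,ang(p,C),ang(p,C)-1.2,np.hypot(*(p[:2]-C)))
f=cv2.resize(d["frame"][205:225,368:390],None,fx=4,fy=4,interpolation=cv2.INTER_CUBIC)
h=cv2.cvtColor(f,cv2.COLOR_RGB2HSV)
y=cv2.inRange(h,(15,100,30),(36,255,255))
o=lambda v,u:(368+(u+.5)/4-.5,205+(v+.5)/4-.5)
dk=cv2.inRange(h,(15,100,30),(36,255,110))
br=cv2.inRange(h,(15,100,130),(36,255,255))
for nm,m in(("dark",dk),("bright",br)):
    v,u=np.nonzero(m);print(nm,len(u),ang(ray(d,o(v.mean(),u.mean()),.115),C))
rc=cv2.minAreaRect(big(y));print(rc)
cv2.imwrite("pics/c3.png",cv2.resize(d["frame"][195:230,360:400,::-1],None,fx=14,fy=14,interpolation=cv2.INTER_CUBIC))
E
```

```text
red [335.44444444 203.88888889] 9 0.44873189825654514 -0.7512681017434548 0.1141674845767845
dark 569 -0.7091625150133765
bright 89 -0.7456015699692068
((42.75498580932617, 45.65024948120117), (20.056774139404297, 53.14339065551758), 47.862403869628906)
```

View pics/c3.png

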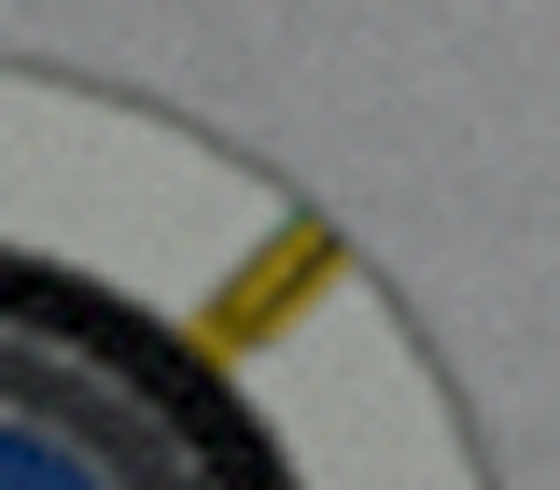

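The line lies at about -0.74 rad against -0.75 for the mark, well inside ±0.07. Now the cover.

```bash
python3 - <<'E'
from h import *
k=np.pi*1.5
P=[.5450,-.1257]
r.reach([*P,.22],down(BAR+k))
r.move_straight([*P,.103],rate=.12)
r.close();print(r.get_width(),r.get_grasp_force(),r.get_contact_force().round(1),r.get_torque().round(2))
for a in np.linspace(0,1.6,5)[1:]:
    r.reach([*P,.103],down(BAR+a+k))
    print(round(a,2),r.get_contact_force().round(1),r.get_torque().round(2),round(r.get_time_s(),2),r.get_width())
r.move_straight([*P,.113],rate=.04);print(r.get_contact_force().round(1),r.get_width())
E
```

```text
0.011172462450006066 58.91822397708893 [ 0.2 -0.5  1.9] [-0.01  0.09 -0.  ]
0.4 [1.  0.4 3.2] [0.03 0.02 0.1 ] 13.51 0.010875213438284402
0.8 [0.4 0.2 4.1] [0.04 0.05 0.13] 13.97 0.011089050764211952
1.2 [ 0.4 -0.1  4.8] [0.01 0.15 0.24] 14.44 0.011330990035787384
1.6 [0.1 0.4 4.7] [0.02 0.03 0.2 ] 14.91 0.011278703538071885
[ 0.4 -0.4 -1.5] 0.01106095795734496
```

Lifting free: the force change equals the cover's weight. On to the tray.

```bash
python3 - <<'E'
from h import *
k=np.pi*1.5;y=down(BAR+1.6+k);P=[.5450,-.1257]
r.move_straight([*P,.23],rate=.12);print(r.get_contact_force().round(1))
r.move_straight([*TRAY,.23],y,rate=.2)
f0=r.get_contact_force()
r.move_straight([*TRAY,.065],rate=.12)
z=.060
while z>.046:
    r.move_straight([*TRAY,z],rate=.03);f=r.get_contact_force()-f0
    if f[2]>3:break
    z-=.001
print("z",z,f.round(1),r.get_ee_pos(),r.get_time_s())
E
```

```text
[-0.   0.2 -2. ]
z 0.05099999999999999 [-3.3 -2.2 10.4] [0.52418622 0.19005345 0.05218868] 22.2583
```

```bash
python3 - <<'E'
from h import *
r.move_straight([*TRAY,.0522],rate=.03)
r.release();r.hold(.3)
r.move_straight([*TRAY,.2],rate=.12)
r.reach([.40,-.36,.25],r.get_eef_rot())
d=r.read_camera("top");s=r.read_camera("side")
cv2.imwrite("pics/f.png",np.vstack([cv2.resize(d["frame"][180:310,180:420,::-1],None,fx=2.5,fy=2.5),cv2.resize(s["frame"][140:240+70,270:430,::-1],(400,270))[:, :400].copy() if 0 else cv2.resize(s["frame"][150:310,230:470,::-1],(600,270))]))
print(r.get_contact_force().round(1),r.get_time_s())
E
```

```text
[ 0.1 -0.2 -0.5] 27.0333
```

View pics/f.png

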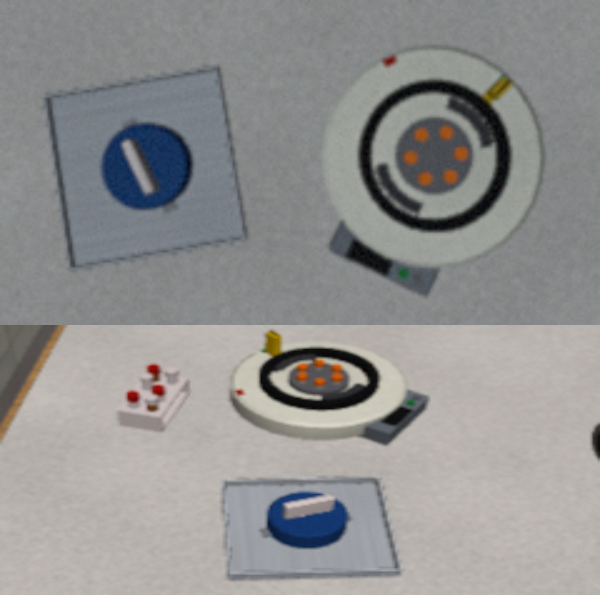

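The cover stands flat and upright in the middle of the tray, at (146,165) in the top half. The paddle is still on the green mark at (497,89), and the rack hasn't moved.

```bash
python3 -c "
from cell import r
print(r.hand_in())"
```

```text
the job is handed in; nothing more can be done
None
```

The job is handed in at about 27 s of the 56 s limit: the collar is on its green mark (within about 0.02 rad), and the cover is off and standing upright and flat in the tray, with nothing else disturbed in the views I checked.

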